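# Fit the stirring crank to the wax pot

## Robot

A 6-joint arm with a two-finger parallel gripper is mounted at the origin on the work surface. World frame = base frame: x ahead of the robot, y to its left, z up, the work surface at z = 0. Lengths are in m, angles in rad, forces in N, time in s.
With the tool pointing down it reaches from about 0.375 to 0.975 m from the base axis. Payload 3.8 kg.
Tool frame: the origin (TCP) lies at the very end of the fingers, on their centre line; the grasp point (between the pads) lies 19 mm behind it; y points along the fingers, x is the direction in which the jaws open and shut, and the axes are right-handed (so a half turn about y gives the same grasp; the last joint's range is limited). The gripper opens to 85 mm and grips with 20 to 120 N. Pads are 22 mm wide; open, the fingers measure 114 mm over their backs; the gripper's body (76 mm by 85 mm) begins 54 mm behind the grasp point. The pads swing forward as they close: fully open they stand 13 mm farther back than shut.
Start: joints at [-1.369, 0.264, 1.604, -0, 1.274, -0.037], TCP at [0.16, -0.656, 0.231] pointing down, gripper open.
Joint ranges: [-2.63, 2.63], [-0.94, 2.18], [0.31, 2.57], [-1.31, 4.45], [0, 2.66], [-2.55, 2.55]. Speed limits (rad/s): [2.57, 2.57, 3.14, 3.14, 3.14, 3.14].

## Interface

Orientations are given as a rotation vector (axis times angle).
In Python, from workcell import bot, cams gives the robot as it stands.
- The arm moves only by the tool play_rows, never from a script. Its argument "motion" is a list of rows, each a list of 2 entries, a list of its own where there are three numbers: the shift along the world's x, y, z normalised to -1 to 1, where 1 is 400 mm, then the turn, a rotation vector about the world's x, y, z normalised to -1 to 1, where 1 is pi/4 rad. In form: [[[tx, ty, tz], [ax, ay, az]], ...]. A call has 1 to 10 rows; each row is the pose to reach, as a shift and turn from the pose commanded when the call began; what a row does not reach only later rows make up. A row lasts 1/8 s, in which the tool goes at most 62.5 mm and 10.7 degrees, less where a joint would pass 70% of its speed; a pose out of reach is approached as far as the arm can. A call with a number of a shift or a turn outside -1 to 1 is refused whole. A call with a gripper value outside its range is refused whole. "gripper" is the closure, from 0 (fully open) to 1 (shut), set as the call begins (left out, the last holds). The fingers move at their own pace and stop on an object; "squeeze" is the grip in N (left out, the last holds). Time passes only in rows, so rows that repeat a pose let the fingers close. It gives the time, the measured TCP pose, the force and the opening at its end, in the units of the state.
- bot.read_state(): the state, without advancing time (a new reading comes with each control period).
- cams.read_camera(name): name is "scene" or "top" or "wrist"; returns (picture, depth): 400x640x3 uint8, red, green, blue; 400x640 float32, m along the optical axis (not along the pixel's ray), 0 where there is no reading.
- cams.calibration(name): a dict with "mtx" (3x3 intrinsics, pixels), "R" (3x3) and "t" (3): a world point X has camera coordinates R X + t; the wrist camera has in their place "tool_from_camera" (4x4, takes a point from camera to tool coordinates, whose origin is the TCP and whose axes are the tool frame's). Camera axes: x right, y down, z forward; pixel columns grow to the right and rows downward; lengths in m; the calibration is good to about 2 mm. A picture is of the moment at which its call begins: read the wrist's pose just before it. calibration takes no time and is no camera call.
- bot.finish_job(): hands the job in, once; it reports no verdict.
Trained networks look in the newest picture that a camera, given by its name, has taken for a name from the list of things; names that differ only in an ending like _2 or _b are one class to them, and where a whole thing is asked for, a point or a joint stands for the part that bears it (a point fixed in the world has none). Each returns a list of dicts, best first, with "conf" (0 to 1); they miss things now and then, are a little off and sometimes report something else, mostly with a low value. They report only what shows in the picture. A call takes as long as a camera call. They do not tell look-alikes from the thing itself.
- cams.recognise(camera, label): "xyz" ([x, y, z] in m, in the coordinates of the camera as it stood for that picture, good to about 4 mm: the middle of the surface that is visible of it).
- cams.regions_of(camera, label): "mask" (400x640 bool, what is visible of it).
- cams.mark_of(camera, label): "xyz" ([x, y, z] in m, in the coordinates of the camera as it stood for that picture, good to about 4 mm: a listed point, or the origin of a listed thing).
The state is a dict: "time": time; "q": joint angles; "joint_vel": joint speeds; "joint_torque": joint torques, N m; "tool_pos": TCP position; "tcp_rot": TCP orientation; "wrist_force": force on the tool from outside, world axes, zero at the start; "torque": the same for the moment, N m; "width": opening from 0.0 (shut) to 1.0 (fully open).
Only numpy, scipy, OpenCV 4.12 (cv2) and the standard library are available. Lean on these libraries where they do the work, as an engineer would, in place of code of your own. Each camera call takes 0.05 s, during which the arm holds its last target.

## Task

Fit the blue stirring crank onto the square shaft on the lid of the wax pot, wooden grip upwards and foot fully home on the collar, and then slide the red-gripped latch over the crank's foot, right to its end stop, so that it cannot lift off. Let go of everything, and leave the candle, the mould and the mug where they stand.

Things in the scene. Friction and masses are not known exactly. Their poses are not given: they have to be found in the camera images.
- crank: Loose crank, about 0.32 kg, standing on its foot: blue flat-sided hub 40 x 40 mm, 60 mm high, on a round steel foot flange 84 mm across, 8 mm thick. A square bore 20 x 20 mm, parallel to the hub's sides, goes right through both. Origin: centre of the flange's underside, on the bore's axis; z up the bore, x along the arm. Grip the hub across its y sides (40 mm), above the flange.
- crank_grip (a point): Centre of the top of the crank's upright wooden grip, 26 mm thick, 70 mm high; it is at x = 112 mm, 112 mm above the crank's underside. It stands on the aluminium arm, 18 mm wide, which leaves the hub 30 to 42 mm above the underside and ends at x = 124 mm.
- pot: Fixed steel wax pot, 248 mm across; lid top 100 mm above the table. Origin: centre of its underside; z up. A collar 72 mm across and 25 mm high stands on the lid's middle, with the square shaft in it. The latch lies on the pot's -x side, on a grey track 34 mm above the lid: the crank's arm must not stand over it; pointing towards the pot's +x, it is clear.
- pot_seat (a point): Centre of the collar's top face, on the shaft's axis, 125 mm above the table: here the underside of the crank's flange comes to rest. Axes as those of the pot.
- shaft_top (a point): Centre of the brass shaft's top, 55 mm above the seat. The shaft is 18 mm square, a little narrower over its last 4 mm. Its angle about the vertical is NOT measured (these axes are the pot's) and differs each time: find it by looking or by touch. It is stiff to turn (0.2 N m), but turns with a crank that is on. The crank fits at any of the four quarter turns, with 6 degrees of play.
- latch (a joint): Travel of the latch along the pot's +x, towards the shaft, in m: 0 = open, 0.035 = closed at its end stop. Starts at 0 to 0.012, clear of the flange; takes about 3 N to slide and stays where left. Its aluminium tongue (36 mm wide, 5 mm thick) runs 10.5 mm above the collar, so passes over the 8 mm flange only if the crank is fully home. Closed, its tip is 31 mm from the shaft's axis.
- latch_grip (a point): Top centre of the latch's red grip, moving with it: an upright block 20 mm along the slide, 16 mm across it and 32 mm high, standing on the tongue. When closed it is 65 mm from the shaft's axis. Axes as those of the pot.
- candle: Bystander: loose ivory pillar candle, 50 mm across and 75 mm high, upright; origin at the centre of its underside.
- mould: Bystander: loose teal candle mould with six compartments, 100 x 150 mm and 35 mm high; origin at the centre of its underside.
- mug: Bystander: loose white mug, 80 mm across and 90 mm high; origin at the centre of its underside.
Not all that is in view belongs to the job. What is meant by the crank is not yellow, and is the smaller of those in its own colour.

How it is judged:
By the outcome, as a careful person would: the job done as asked, in the order asked, and still so for the second after the job is handed in, with the robot touching nothing.
It also fails if it takes over 72 s, if anything falls off the work surface, if the arm or the gripper's body presses on something with over 40 N, if the wrist force passes 120 N, or if a joint passes its speed limit or range.

## Working session

There is one attempt and no reset: what is moved stays moved. The work goes in short steps, Python scripts to look and compute and a tool call to move; the robot and the scene stay as the last step left them, time stands still between calls to the robot, and variables do not carry over. Pictures are saved under pics/ and viewed, and the job is handed in when it is done.

Besides the shell and the picture viewer there is one more tool, called after "Request:" in YAML: its name, and indented under it one key for each argument. play_rows: Moves the arm, as the interface text tells. Its arguments: {"type":"object","properties":{"motion":{"type":"array","items":{"type":"array"}},"gripper":{"type":"number"},"squeeze":{"type":"number"}},"required":["motion"]}

```bash
ls; mkdir -p pics
cat > h.py <<'E'
import numpy as np, cv2
from scipy.spatial.transform import Rotation as Ro
from workcell import bot, cams
def w(cam, p, st=None):
    c=cams.calibration(cam); p=np.asarray(p,float)
    if cam=="wrist":
        st=st or bot.read_state(); T=np.array(c["tool_from_camera"])
        q=p@T[:3,:3].T+T[:3,3]
        return q@Ro.from_rotvec(st["tcp_rot"]).as_matrix().T+np.array(st["tool_pos"])
    R=np.array(c["R"]);t=np.array(c["t"]); return (p-t)@R
def cloud(cam,d,st=None):
    K=np.array(cams.calibration(cam)["mtx"]); v,u=np.mgrid[:d.shape[0],:d.shape[1]]
    P=np.stack([(u-K[0,2])/K[0,0]*d,(v-K[1,2])/K[1,1]*d,d],-1)
    return w(cam,P.reshape(-1,3),st).reshape(P.shape)
def proj(cam,X,st=None):
    c=cams.calibration(cam);K=np.array(c["mtx"]);X=np.asarray(X,float)
    if cam=="wrist":
        T=np.array(c["tool_from_camera"]); q=(X-np.array(st["tool_pos"]))@Ro.from_rotvec(st["tcp_rot"]).as_matrix()
        q=(q-T[:3,3])@T[:3,:3]
    else: q=X@np.array(c["R"]).T+np.array(c["t"])
    return (q@K.T)[...,:2]/q[...,2:]
def snap(cam,name):
    st=bot.read_state(); im,d=cams.read_camera(cam)
    cv2.imwrite(f"pics/{name}.png",im[...,::-1]); np.savez(f"pics/{name}.npz",im=im,d=d,P=cloud(cam,d,st))
    return st,im,d
E
python3 - <<'E'
from h import *
for c in("scene","top","wrist"):
    st,im,d=snap(c,c+"0")
    for l in ["crank","pot","candle","mould","mug","latch"]:
        print(c,l,[(np.round(w(c,r["xyz"],st),3).tolist(),round(r["conf"],2)) for r in cams.mark_of(c,l)])if c!="wrist" and l in("crank","pot","latch") else None
print(st)
E
```

```text
pics
scene crank [([0.65, -0.61, 0.006], 0.87), ([0.505, -0.213, -0.001], 0.86), ([0.336, 0.289, -0.0], 0.64)]
scene pot [([0.575, 0.145, 0.002], 0.89), ([0.57, 0.138, 0.182], 0.15)]Traceback (most recent call last):
  File "<stdin>", line 5, in <module>
ValueError: it knows: candle, crank, crank_grip, latch_grip, mould, mug, pot, pot_seat, shaft_top
```

View pics/scene0.png

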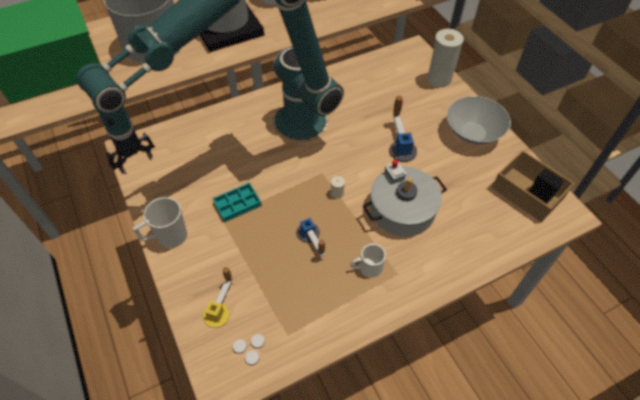

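Run:
```python
from h import *
snap("top","top1")
for l in ["crank","crank_grip","pot","latch_grip","pot_seat","shaft_top"]:
    print(l,[(np.round(w("top",r["xyz"]),3).tolist(),round(r["conf"],2)) for r in cams.mark_of("top",l)])
st=bot.read_state();print(st)
```

```text
crank [([0.334, 0.288, 0.0], 0.83), ([0.645, -0.609, -0.002], 0.82), ([0.503, -0.212, 0.003], 0.81)]
crank_grip [([0.2, 0.336, 0.157], 0.95), ([0.623, -0.219, 0.115], 0.64), ([0.571, -0.53, 0.109], 0.59)]
pot [([0.574, 0.135, -0.0], 0.74), ([0.476, 0.141, 0.17], 0.32)]
latch_grip [([0.475, 0.141, 0.174], 0.66)]
pot_seat [([0.573, 0.144, 0.123], 0.91), ([0.573, 0.137, -0.002], 0.42)]
shaft_top [([0.573, 0.137, 0.185], 0.87)]
{'time': 0.5, 'q': array([-1.36892666e+00,  2.63896919e-01,  1.60403711e+00,  6.89299614e-06,
        1.27368831e+00, -3.69028474e-02]), 'joint_vel': array([ 0.00045188, -0.00223315, -0.00058772, -0.00159911, -0.00027659,
       -0.00043464]), 'joint_torque': array([ 3.81889113e-04, -5.14404202e+01, -3.67237759e+01, -9.34754166e-05,
        2.57719381e-03, -1.53890392e-05]), 'tool_pos': array([ 0.15963889, -0.65583027,  0.23126172]), 'tcp_rot': array([-1.3127033 ,  1.03153371, -1.03150301]), 'wrist_force': array([ 0.57357982, -0.05740032,  0.05481551]), 'torque': array([-0.00334477,  0.00599266,  0.05159178]), 'width': 1.001836041415181}
```

View pics/top1.png

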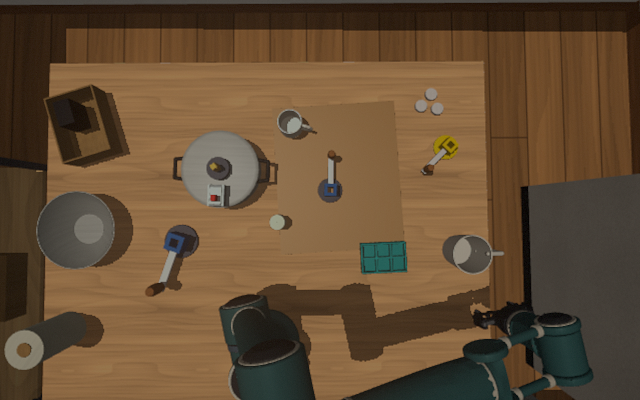

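Run:
```python
from h import *
z=np.load("pics/top1.npz");im=z["im"];P=z["P"];d=z["d"]
a=cv2.resize(im[140:215,290:370],(400,375),interpolation=cv2.INTER_NEAREST)
b=cv2.resize(im[128:212,175:255],(400,375),interpolation=cv2.INTER_CUBIC)
cv2.imwrite("pics/crop1.png",np.hstack([a,b])[...,::-1])
T=Ro.from_rotvec(bot.read_state()["tcp_rot"]).as_matrix();print(T.round(3)); print(cams.calibration("wrist")["tool_from_camera"])
print("px scale",P[190,331]-P[190,330])
# crank hub top, flange, by height
for nm,(c0,c1) in {"small":((.504,-.212),.2),"big":((.334,.288),.2)}.items():
    m=(abs(P[...,0]-c0[0])<.2)&(abs(P[...,1]-c0[1])<.1)&(d>0)
    for lo,hi in((.004,.014),(.03,.05),(.052,.07),(.09,.13),(.14,.2)):
        k=m&(P[...,2]>lo)&(P[...,2]<hi); 
        if k.any(): print(nm,lo,k.sum(),P[k].mean(0).round(3),P[k].min(0).round(3),P[k].max(0).round(3))
```

```text
[[ 0.237  0.     0.972]
 [-0.972  0.     0.237]
 [-0.    -1.     0.   ]]
[[ 9.99999254e-01 -8.60406422e-04  8.67143932e-04  2.46099066e-04]
 [-1.09559714e-03 -3.17748140e-01  9.48174519e-01 -1.43718571e-01]
 [-5.40282075e-04 -9.48174762e-01 -3.17748845e-01  8.23342491e-02]
 [ 0.00000000e+00  0.00000000e+00  0.00000000e+00  1.00000000e+00]]
px scale [-0.00036741 -0.00316424  0.0079077 ]
small 0.004 1756 [ 0.498 -0.209  0.006] [ 0.304 -0.312  0.004] [ 0.703 -0.112  0.014]
small 0.03 139 [ 0.555 -0.216  0.042] [ 0.304 -0.311  0.03 ] [ 0.704 -0.141  0.049]
small 0.052 121 [ 0.519 -0.207  0.061] [ 0.485 -0.232  0.053] [ 0.703 -0.112  0.07 ]
small 0.09 50 [ 0.617 -0.21   0.107] [ 0.602 -0.225  0.091] [ 0.703 -0.114  0.116]
big 0.004 1214 [0.326 0.281 0.007] [0.135 0.188 0.004] [0.531 0.388 0.014]
big 0.03 74 [0.317 0.286 0.042] [0.184 0.255 0.03 ] [0.368 0.332 0.05 ]
big 0.052 320 [0.268 0.31  0.058] [0.178 0.255 0.052] [0.369 0.347 0.07 ]
big 0.09 413 [0.456 0.232 0.102] [0.18  0.188 0.09 ] [0.532 0.344 0.129]
big 0.14 79 [0.195 0.337 0.148] [0.181 0.325 0.14 ] [0.207 0.352 0.156]
```

View pics/crop1.png

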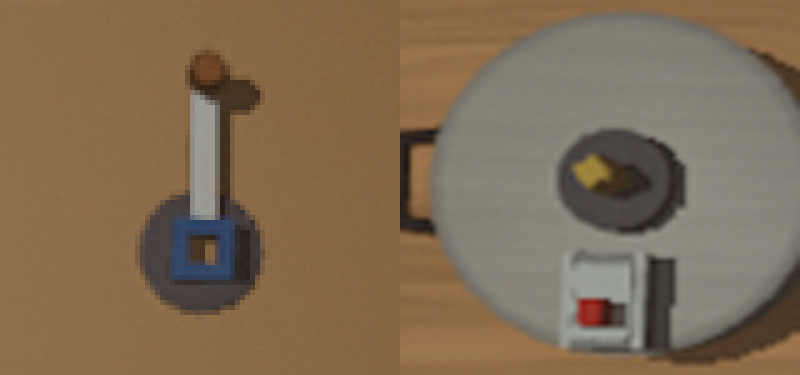

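Candidates for the crank: the small blue one at top-camera px (330,190), hub top at 61 mm; a larger blue one at (180,240), grip top at about 157 mm; a yellow one at (446,147). The close crop confirms the first: 40 mm hub, 84 mm flange, arm along about +x. Red latch grip on the -x side of the pot, brass shaft visibly turned.

Request:
play_rows:
  motion:
    - [[0.85, 1.0, 0.2], [0, 0, 1]]
    - [[0.85, 1.0, 0.2], [0, 0, 1]]
    - [[0.85, 1.0, 0.2], [0, 0, 1]]
    - [[0.85, 1.0, 0.2], [0, 0, 1]]
    - [[0.85, 1.0, 0.2], [0, 0, 1]]
    - [[0.85, 1.0, 0.2], [0, 0, 1]]
    - [[0.85, 1.0, 0.2], [0, 0, 1]]
    - [[0.85, 1.0, 0.2], [0, 0, 1]]
    - [[0.85, 1.0, 0.2], [0, 0, 1]]
    - [[0.85, 1.0, 0.2], [0, 0, 1]]

```text
time: 1.75
tool_pos: [0.5012, -0.2541, 0.312]
tcp_rot: [-1.529, 0.424, -0.426]
wrist_force: [-0.5, -0.3, 0.4]
width: 1.003
```

Request:
play_rows:
  motion:
    - [[0.1, 0.5, 0], [0, 0, 1]]
    - [[0.1, 0.5, 0], [0, 0, 1]]
    - [[0.1, 0.5, 0], [0, 0, 1]]
    - [[0.1, 0.5, 0], [0, 0, 1]]
    - [[0.1, 0.5, 0], [0, 0, 1]]

```text
time: 2.38
tool_pos: [0.5394, -0.0556, 0.3111]
tcp_rot: [-1.563, -0.188, 0.189]
wrist_force: [0.9, -0.1, 0.4]
width: 0.999
```

Request:
play_rows:
  motion:
    - [[0.08, 0.48, 0], [0, 0, 1]]
    - [[0.08, 0.48, 0], [0, 0, 1]]
    - [[0.08, 0.48, 0], [0, 0, 1]]
    - [[0.08, 0.48, 0], [0, 0, 1]]
    - [[0.08, 0.48, 0], [0, 0, 1]]

```text
time: 3.0
tool_pos: [0.5719, 0.1351, 0.3109]
tcp_rot: [-1.421, -0.795, 0.797]
wrist_force: [-0.5, 0.1, 0.1]
width: 0.999
```

Request:
play_rows:
  motion:
    - [[0, 0, 0], [0, 0, 0.7]]
    - [[0, 0, 0], [0, 0, 0.7]]
    - [[0, 0, 0], [0, 0, 0.7]]
    - [[0, 0, 0], [0, 0, 0.7]]
    - [[0, 0, 0], [0, 0, 0.7]]

```text
time: 3.62
tool_pos: [0.5718, 0.1347, 0.3113]
tcp_rot: [-1.211, -1.207, 1.207]
wrist_force: [-0.0, 0.1, 0.5]
width: 0.993
```

Run:
```python
from h import *
st,im,d=snap("wrist","w1")
print(st["time"],st["tool_pos"],st["q"].round(2)); print(Ro.from_rotvec(st["tcp_rot"]).as_matrix().round(3))
for l in ["shaft_top","pot_seat","latch_grip"]:
    print(l,[(np.round(w("wrist",r["xyz"],st),3).tolist(),round(r["conf"],2)) for r in cams.mark_of("wrist",l)])
```

```text
3.625 [0.57175639 0.1347213  0.31128589] [ 0.19  0.06  1.69 -0.    1.39 -1.38]
[[ 0.003  0.    -1.   ]
 [ 1.    -0.     0.003]
 [-0.    -1.    -0.   ]]
shaft_top [([0.574, 0.139, 0.182], 0.6)]
pot_seat [([0.568, 0.14, 0.124], 0.96)]
latch_grip [([0.478, 0.144, 0.17], 0.57)]
```

View pics/w1.png

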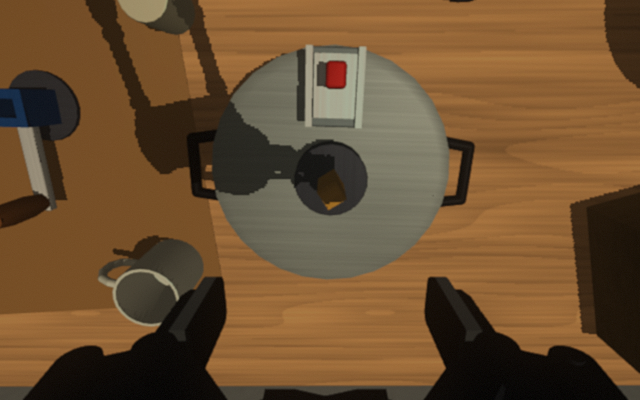

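Wrist view: brass shaft at about (331,188), turned and in shadow; latch grip at (336,74); mug at (155,280); crank at the left edge.

Run:
```python
from h import *
z=np.load("pics/w1.npz");im=z["im"];P=z["P"]
a=np.clip(cv2.resize(im[140:225,285:375].astype(float),(720,680),interpolation=cv2.INTER_CUBIC)*2,0,255).astype(np.uint8)
cv2.imwrite("pics/c2.png",cv2.resize(a,(600,567))[...,::-1])
m=np.hypot(P[...,0]-.572,P[...,1]-.138)<.033
for lo,hi in((.110,.14),(.14,.170),(.172,.19)):
    k=m&(P[...,2]>lo)&(P[...,2]<hi);print(lo,k.sum(),P[k].mean(0).round(4))
    if lo==.172:
        q=P[k][:,:2];r=cv2.minAreaRect(q.astype(np.float32)*1000);print(r)
        v,u=np.where(k);print(cv2.minAreaRect(np.c_[u,v].astype(np.float32)), P[k][:,2].round(3)[:20])
# latch grip and collar
k=(im[...,0]>120)&(im[...,1]<60)&(P[...,2]>.15);print("grip",P[k].mean(0),P[k].min(0),P[k].max(0))
# pot circle fit on lid edge
k=(abs(P[...,2]-.100)<.004)&(np.hypot(P[...,0]-.573,P[...,1]-.138)<.14)
c,r=cv2.minEnclosingCircle(P[k][:,:2].astype(np.float32));print("lid",c,r)
k=(abs(P[...,2]-.125)<.004)&m;c,r=cv2.minEnclosingCircle(P[k][:,:2].astype(np.float32));print("collar",c,r)
```

```text
0.11 2821 [0.5687 0.1376 0.1262]
0.14 203 [0.5643 0.1391 0.1556]
0.172 492 [0.5696 0.1396 0.1799]
((570.7787475585938, 139.6444549560547), (18.145559310913086, 18.11556625366211), 31.99928855895996)
((331.5293884277344, 194.38233947753906), (22.46631622314453, 22.4663143157959), 59.036251068115234) [0.175 0.173 0.175 0.178 0.173 0.172 0.176 0.177 0.178 0.177 0.176 0.173
 0.174 0.177 0.176 0.177 0.178 0.178 0.178 0.177]
grip [0.47739585 0.14314606 0.17396755] [0.46876368 0.13496631 0.17101607] [0.49100808 0.1497077  0.45500396]
lid (0.5711672902107239, 0.139622762799263) 0.12410788983106613
collar (0.572101354598999, 0.13798095285892487) 0.03308241441845894
```

View pics/c2.png

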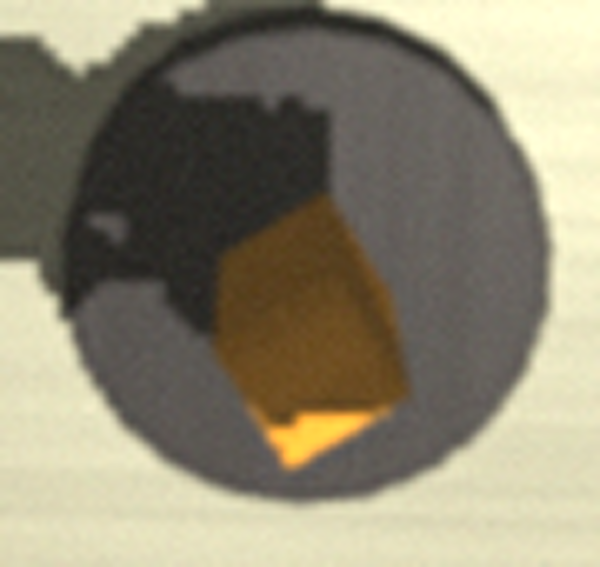

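Shaft angle ≈32° from world x (point cloud and image edges agree); centre ≈(0.571,0.139), top 0.180. Now a look at the crank from the same relative height.

Request:
play_rows:
  motion:
    - [[-0.17, -0.865, -0.3], [0, 0, -0.075]]
    - [[-0.17, -0.865, -0.3], [0, 0, -0.075]]
    - [[-0.17, -0.865, -0.3], [0, 0, -0.075]]
    - [[-0.17, -0.865, -0.3], [0, 0, -0.075]]
    - [[-0.17, -0.865, -0.3], [0, 0, -0.075]]
    - [[-0.17, -0.865, -0.3], [0, 0, -0.075]]
    - [[-0.17, -0.865, -0.3], [0, 0, -0.075]]
    - [[-0.17, -0.865, -0.3], [0, 0, -0.075]]

```text
time: 4.82
tool_pos: [0.5038, -0.2097, 0.1914]
tcp_rot: [-1.235, -1.167, 1.166]
wrist_force: [0.2, -0.3, -0.6]
width: 1.002
```

Run:
```python
from h import *
st,im,d=snap("wrist","w2")
print(st["time"],st["tool_pos"],st["q"].round(2)); M=Ro.from_rotvec(st["tcp_rot"]).as_matrix();print(M.round(3))
for l in ["crank","crank_grip"]:
    print(l,[(np.round(w("wrist",r["xyz"],st),3).tolist(),round(r["conf"],2)) for r in cams.mark_of("wrist",l)])
P=np.load("pics/w2.npz")["P"]
blue=(im[...,2]>im[...,0]*1.6)&(im[...,2]>50)
k=blue&(abs(P[...,2]-.06)<.006); print("hubtop",k.sum(),P[k].mean(0),cv2.minAreaRect(P[k][:,:2].astype(np.float32)*1000))
m=np.hypot(P[...,0]-.504,P[...,1]+.212)<.06
k=m&(abs(P[...,2]-.008)<.003);print("flange",cv2.minEnclosingCircle(P[k][:,:2].astype(np.float32)))
k=(abs(P[...,2]-.112)<.004)&(np.hypot(P[...,0]-.62,P[...,1]+.215)<.03);print("grip",k.sum(),P[k].mean(0) if k.any() else 0)
print("tcp px",proj("wrist",st["tool_pos"],st))
```

```text
4.825 [ 0.50376557 -0.20973606  0.1913797 ] [-0.44  0.05  1.93  0.    1.17 -1.95]
[[ 0.057  0.    -0.998]
 [ 0.998  0.001  0.057]
 [ 0.001 -1.    -0.   ]]
crank [([0.507, -0.215, -0.003], 0.78)]
crank_grip [([0.62, -0.218, 0.116], 0.57)]
hubtop 614 [ 0.51772083 -0.21284527  0.06101262] ((506.838623046875, -213.1361083984375), (39.097259521484375, 35.72297286987305), 86.7878189086914)
flange ((0.5044920444488525, -0.21294383704662323), 0.04200811684131622)
grip 490 [ 0.6146413  -0.21638949  0.11124917]
tcp px [325.58524612 276.69699565]
```

View pics/w2.png

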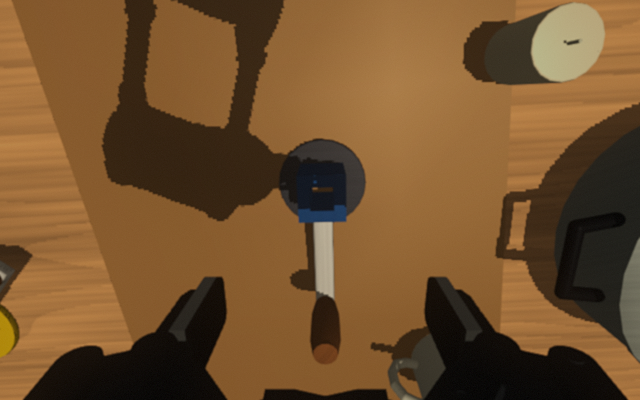

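Crank at (0.5045,-0.213), arm ≈-2.5°; in the picture the hub is at (322,190), arm downward to the grip at (325,350). Heights match (61 / 111 mm).

Request:
play_rows:
  motion:
    - [[0.002, -0.006, -0.1], [0, 0, 0]]
    - [[0.002, -0.006, -0.2], [0, 0, 0]]
    - [[0.002, -0.006, -0.28], [0, 0, 0]]
    - [[0.002, -0.006, -0.28], [0, 0, 0]]
    - [[0.002, -0.006, -0.28], [0, 0, 0]]

```text
time: 5.6
tool_pos: [0.5058, -0.212, 0.0808]
tcp_rot: [-1.237, -1.17, 1.169]
wrist_force: [0.3, 0.3, -0.2]
width: 0.995
```

Request:
play_rows:
  motion:
    - [[-0.002, -0.002, -0.08], [0, 0, 0]]
    - [[-0.002, -0.002, -0.13], [0, 0, 0]]
    - [[-0.002, -0.002, -0.157], [0, 0, 0]]
    - [[-0.002, -0.002, -0.157], [0, 0, 0]]
    - [[-0.002, -0.002, -0.157], [0, 0, 0]]

```text
time: 6.22
tool_pos: [0.5049, -0.2135, 0.0179]
tcp_rot: [-1.237, -1.169, 1.168]
wrist_force: [-0.1, 0.0, 0.0]
width: 1.0
```

Request:
play_rows:
  motion:
    - [[0, 0, 0], [0, 0, 0]]
    - [[0, 0, 0], [0, 0, 0]]
    - [[0, 0, 0], [0, 0, 0]]
    - [[0, 0, 0], [0, 0, 0]]
    - [[0, 0, 0], [0, 0, 0]]
    - [[0, 0, 0], [0, 0, 0]]
    - [[0, 0, 0], [0, 0, 0]]
    - [[0, 0, 0], [0, 0, 0]]
  gripper: 1
  squeeze: 60

```text
time: 7.22
tool_pos: [0.5042, -0.2132, 0.0171]
tcp_rot: [-1.236, -1.169, 1.168]
wrist_force: [-0.7, 0.6, 6.4]
width: 0.463
```

Request:
play_rows:
  motion:
    - [[0, 0, 0.1], [0, 0, 0]]
    - [[0, 0, 0.25], [0, 0, 0]]
    - [[0, 0, 0.4], [0, 0, 0]]
    - [[0, 0, 0.55], [0, 0, 0]]
    - [[0, 0, 0.55], [0, 0, 0]]
    - [[0, 0, 0.55], [0, 0, 0]]

```text
time: 7.98
tool_pos: [0.5024, -0.2126, 0.2345]
tcp_rot: [-1.232, -1.166, 1.169]
wrist_force: [0.1, 0.5, -6.0]
width: 0.465
```

Run:
```python
from h import *
st,im,d=snap("wrist","w3")
print(st["time"],st["tool_pos"],st["wrist_force"]); M=Ro.from_rotvec(st["tcp_rot"]).as_matrix()
P=np.load("pics/w3.npz")["P"]; L=(P-st["tool_pos"])@M   # tool coords
blue=(im[...,2]>im[...,0]*1.6)&(im[...,2]>40)
k=blue&(d>0)&(abs(L[...,0])<.04)&(L[...,1]<.03)
print(L[k].min(0),L[k].max(0))
k2=k&(L[...,1]<L[k][:,1].min()+.006);print("hubtop tool",cv2.minAreaRect(L[k2][:,[0,2]].astype(np.float32)*1000),L[k2][:,1].mean())
f=(np.hypot(L[...,0],L[...,2])<.06)&(L[...,1]>.0)&(L[...,1]<.03)&(d>0);print("flange",f.sum(),L[f].min(0),L[f].max(0),L[f].mean(0),cv2.minEnclosingCircle(L[f][:,[0,2]].astype(np.float32)))
```

```text
7.975 [ 0.50239884 -0.21255368  0.23451978] [ 0.10583407  0.49883175 -6.00210102]
[-0.01996479 -0.04555298 -0.02133937] [ 0.02014217 -0.04214373  0.02007759]
hubtop tool ((0.1279621124267578, -0.8454933166503906), (39.56005096435547, 41.24794006347656), 0.9886981844902039) -0.0438993472643637
flange 8835 [-4.15321889e-02  3.76131168e-05 -8.81280052e-03] [0.04126053 0.01515786 0.0413361 ] [-5.83482972e-05  7.99486713e-03  2.17817055e-02] ((-0.00013213192869443446, 0.0006646711262874305), 0.04161680117249489)
```

View pics/w3.png

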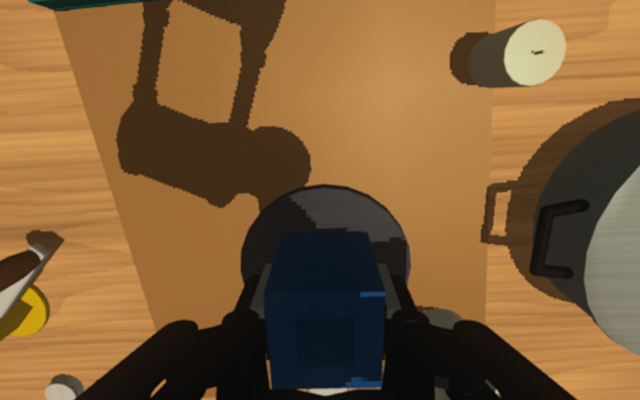

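Picture: crank held, hub at (325,320), centred in the jaws within a millimetre, underside 16 mm below the TCP. Carrying it over the shaft with a +35.3° turn.

Request:
play_rows:
  motion:
    - [[0.03, 0.14, 0], [0, 0, 0.1]]
    - [[0.05, 0.28, 0], [0, 0, 0.2]]
    - [[0.08, 0.42, 0], [0, 0, 0.3]]
    - [[0.1, 0.56, 0], [0, 0, 0.45]]
    - [[0.14, 0.7, 0], [0, 0, 0.6]]
    - [[0.172, 0.84, 0], [0, 0, 0.7]]
    - [[0.172, 0.876, 0], [0, 0, 0.785]]
    - [[0.172, 0.876, 0], [0, 0, 0.785]]
    - [[0.172, 0.876, 0], [0, 0, 0.785]]
    - [[0.172, 0.876, 0], [0, 0, 0.785]]

```text
time: 9.28
tool_pos: [0.5721, 0.136, 0.2356]
tcp_rot: [-0.89, -1.606, 1.608]
wrist_force: [-0.1, 0.2, -3.8]
width: 0.463
```

```bash
cat > held.py <<'E'
from h import *
import sys
n=sys.argv[1]
st,im,d=snap("wrist",n)
M=Ro.from_rotvec(st["tcp_rot"]).as_matrix()
print(st["time"],st["tool_pos"],st["wrist_force"],"ang",np.degrees(np.arctan2(-M[1,2],-M[0,2])),"tilt",M[2].round(4))
P=np.load(f"pics/{n}.npz")["P"]; L=(P-st["tool_pos"])@M
blue=(im[...,2]>im[...,0]*1.6)&(im[...,2]>40)
k=blue&(d>0)&(abs(L[...,0])<.04)&(L[...,1]<.03)
k2=k&(L[...,1]<np.percentile(L[k][:,1],2)+.004);print("hubtop tool",cv2.minAreaRect(L[k2][:,[0,2]].astype(np.float32)*1000),L[k2][:,1].mean())
f=(np.hypot(L[...,0],L[...,2])<.042)&(L[...,1]>.0)&(L[...,1]<.02)&(L[...,2]>.022)&(d>0)
if f.sum()>50:
    A=np.c_[L[f][:,[0,2]],np.ones(f.sum())];s=np.linalg.lstsq(A,L[f][:,1],rcond=None)[0];print("flange plane slope deg x,z",np.degrees(s[:2]),s[2],cv2.minEnclosingCircle(L[f][:,[0,2]].astype(np.float32)))
E
python3 held.py w4
python3 - <<'E'
from h import *
st=bot.read_state()
for c in("scene","top"): snap(c,c+"4")
a=cv2.imread("pics/scene4.png");b=cv2.imread("pics/top4.png")
cv2.imwrite("pics/c4.png",np.hstack([cv2.resize(a[120:270,320:520],(400,300)),cv2.resize(b[110:230,155:315],(400,300))]))
E
```

```text
9.275 [0.57205643 0.1360498  0.23564486] [-0.10129789  0.17855275 -3.75834781] ang 32.00883977304152 tilt [ 2.0e-04 -1.0e+00  1.5e-03]
hubtop tool ((-0.39565277099609375, -1.1612377166748047), (38.754093170166016, 40.07252502441406), 2.4341368675231934) -0.04388310753202317
flange plane slope deg x,z [0.02141579 3.71480358] 0.00646801872377514 ((-0.0004104599356651306, 0.022297311574220657), 0.034943606704473495)
```

View pics/c4.png

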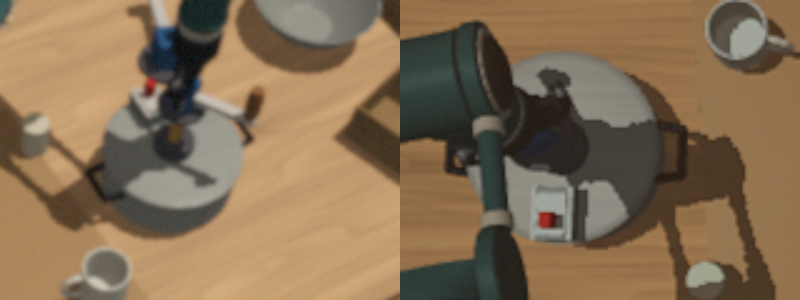

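View pics/w4.png

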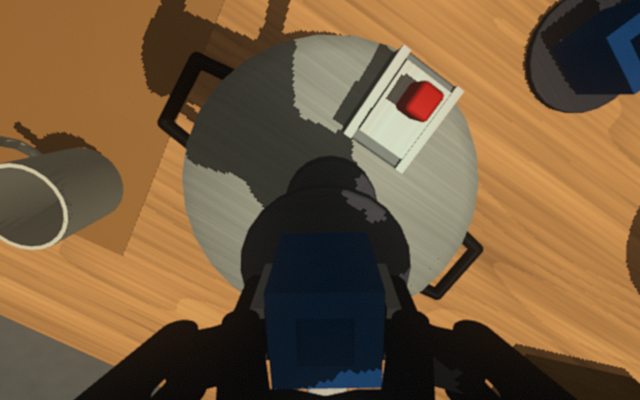

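```bash
cat > tilt.py <<'E'
from h import *
import sys
def fit(n,st):
    z=np.load(f"pics/{n}.npz");im=z["im"];P=z["P"];d=z["d"];M=Ro.from_rotvec(st["tcp_rot"]).as_matrix();L=(P-st["tool_pos"])@M
    for nm,k in {"hubtop":(abs(L[...,0])<.016)&(L[...,2]>-.015)&(L[...,2]<.017)&(abs(L[...,1]+.044)<.004),
      "flange":(np.hypot(L[...,0],L[...,2])<.039)&(L[...,2]>.022)&(abs(L[...,1]-.008)<.005)}.items():
        k=k&(d>0)
        if k.sum()<40: print(nm,k.sum());continue
        X=L[k]
        for _ in range(4):
            A=np.c_[X[:,[0,2]],np.ones(len(X))];s=np.linalg.lstsq(A,X[:,1],rcond=None)[0];r=X[:,1]-A@s;X=X[abs(r)<2*r.std()+1e-5]
        print(nm,len(X),"slope x,z deg",np.degrees(s[:2]).round(2),"y0",s[2].round(4),"std",r.std().round(4))
    # hub front face (z=+.02)
    k=(abs(L[...,0])<.016)&(abs(L[...,2]-.02)<.005)&(L[...,1]>-.038)&(L[...,1]<.002)&(d>0);X=L[k]
    s=np.polyfit(X[:,1],X[:,2],1);print("face",k.sum(),"dz/dy deg",np.degrees(s[0]).round(2),"z at y=0",s[1].round(4))
if __name__=="__main__": fit(sys.argv[1],bot.read_state())
E
python3 tilt.py w4
```

```text
hubtop 4157 slope x,z deg [ 0.05 -0.22] y0 -0.0429 std 0.0004
flange 3059 slope x,z deg [ 0.03 -0.4 ] y0 0.0092 std 0.0005
face 3792 dz/dy deg 0.21 z at y=0 0.02
```

Request:
play_rows:
  motion:
    - [[-0.003, 0.008, -0.03], [0, 0, 0]]
    - [[-0.003, 0.008, -0.06], [0, 0, 0]]
    - [[-0.003, 0.008, -0.075], [0, 0, 0]]
    - [[-0.003, 0.008, -0.075], [0, 0, 0]]
    - [[-0.003, 0.008, -0.075], [0, 0, 0]]

```text
time: 10.05
tool_pos: [0.5715, 0.1406, 0.2067]
tcp_rot: [-0.89, -1.609, 1.609]
wrist_force: [0.0, 0.3, -3.4]
width: 0.461
```

Request:
play_rows:
  motion:
    - [[0, 0, 0], [0, 0, 0]]
    - [[0, 0, 0], [0, 0, 0]]

```text
time: 10.3
tool_pos: [0.5715, 0.1406, 0.2069]
tcp_rot: [-0.89, -1.61, 1.609]
wrist_force: [0.1, 0.7, -3.8]
width: 0.463
```

Run:
```python
from h import *
X=[]
for i in range(3):
    st=bot.read_state();X.append(st["tool_pos"]);st,im,d=snap("wrist","w5")
    M=Ro.from_rotvec(st["tcp_rot"]).as_matrix();print(st["time"],st["tool_pos"].round(4),np.degrees(np.arctan2(-M[1,2],-M[0,2])).round(2))
P=np.load("pics/w5.npz")["P"]
# latch grip & collar visible, compare in this view
k=(im[...,0]>120)&(im[...,1]<60)&(abs(P[...,2]-.173)<.006);print("latchgrip",k.sum(),P[k].mean(0),cv2.minAreaRect(P[k][:,:2].astype(np.float32)*1000))
k=(abs(P[...,2]-.100)<.004)&(np.hypot(P[...,0]-.572,P[...,1]-.139)<.14)
h=cv2.convexHull(P[k][:,:2].astype(np.float32))[:,0]
print(len(h));A=np.c_[2*h,np.ones(len(h))];s=np.linalg.lstsq(A,(h**2).sum(1),rcond=None)[0];print("lid fit",s[:2],np.sqrt(s[2]+s[0]**2+s[1]**2), cv2.minEnclosingCircle(h))
```

```text
10.3 [0.5715 0.1406 0.2069] 32.13
10.35 [0.5715 0.1406 0.2069] 32.13
10.4 [0.5714 0.1406 0.2068] 32.13
latchgrip 1130 [0.47758901 0.14229934 0.17334244] ((477.44085693359375, 142.61265563964844), (14.333653450012207, 18.598691940307617), 88.15650939941406)
62
lid fit [0.57110416 0.13963629] 0.1236206386015103 ((0.5711625814437866, 0.1397477090358734), 0.12422484904527664)
```

View pics/w5.png

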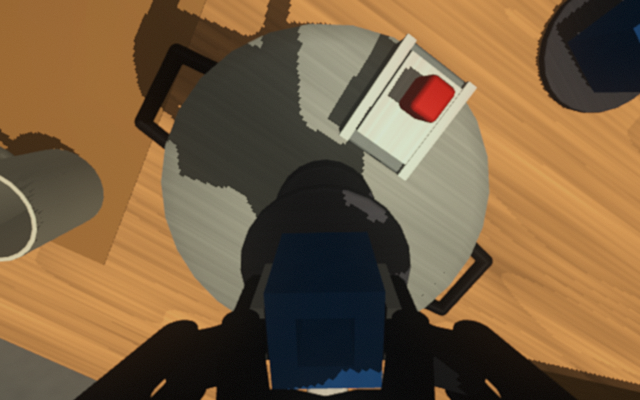

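Request:
play_rows:
  motion:
    - [[-0.001, -0.002, -0.012], [0, 0, 0]]
    - [[-0.001, -0.002, -0.022], [0, 0, 0]]
    - [[-0.001, -0.002, -0.032], [0, 0, 0]]
    - [[-0.001, -0.002, -0.032], [0, 0, 0]]

```text
time: 10.95
tool_pos: [0.5704, 0.1397, 0.1929]
tcp_rot: [-0.888, -1.608, 1.61]
wrist_force: [-0.9, 0.4, -4.3]
width: 0.459
```

Request:
play_rows:
  motion:
    - [[0.001, 0, -0.008], [0, 0, 0]]
    - [[0.001, 0, -0.016], [0, 0, 0]]
    - [[0.001, 0, -0.016], [0, 0, 0]]

```text
time: 11.32
tool_pos: [0.571, 0.1397, 0.1868]
tcp_rot: [-0.889, -1.609, 1.609]
wrist_force: [-0.1, -1.2, -5.1]
width: 0.462
```

Request:
play_rows:
  motion:
    - [[0, 0, -0.015], [0, 0, 0]]
    - [[0, 0, -0.03], [0, 0, 0]]
    - [[0, 0, -0.045], [0, 0, 0]]
    - [[0, 0, -0.05], [0, 0, 0]]
    - [[0, 0, -0.05], [0, 0, 0]]

```text
time: 11.95
tool_pos: [0.5712, 0.1398, 0.167]
tcp_rot: [-0.889, -1.609, 1.609]
wrist_force: [0.2, 0.6, -3.5]
width: 0.465
```

Request:
play_rows:
  motion:
    - [[0, 0, -0.015], [0, 0, 0]]
    - [[0, 0, -0.03], [0, 0, 0]]
    - [[0, 0, -0.045], [0, 0, 0]]
    - [[0, 0, -0.055], [0, 0, 0]]
    - [[0, 0, -0.055], [0, 0, 0]]

```text
time: 12.58
tool_pos: [0.571, 0.1398, 0.1447]
tcp_rot: [-0.889, -1.608, 1.609]
wrist_force: [-0.7, -0.2, -4.2]
width: 0.457
```

Request:
play_rows:
  motion:
    - [[0, 0, -0.004], [0, 0, 0]]
    - [[0, 0, -0.008], [0, 0, 0]]
    - [[0, 0, -0.008], [0, 0, 0]]

```text
time: 12.95
tool_pos: [0.5714, 0.1398, 0.1422]
tcp_rot: [-0.89, -1.609, 1.609]
wrist_force: [0.1, -0.8, -3.8]
width: 0.462
```

Request:
play_rows:
  motion:
    - [[0, 0, -0.003], [0, 0, 0]]
    - [[0, 0, -0.006], [0, 0, 0]]
    - [[0, 0, -0.006], [0, 0, 0]]

```text
time: 13.32
tool_pos: [0.5714, 0.1398, 0.1421]
tcp_rot: [-0.89, -1.61, 1.609]
wrist_force: [-6.2, -2.7, 8.8]
width: 0.462
```

Request:
play_rows:
  motion:
    - [[0, 0, 0], [0, 0, 0]]
    - [[0, 0, 0], [0, 0, 0]]
    - [[0, 0, 0], [0, 0, 0]]
    - [[0, 0, 0], [0, 0, 0]]
    - [[0, 0, 0], [0, 0, 0]]
    - [[0, 0, 0], [0, 0, 0]]
  gripper: 0

```text
time: 14.08
tool_pos: [0.5713, 0.1397, 0.1396]
tcp_rot: [-0.889, -1.609, 1.609]
wrist_force: [-0.4, -0.2, -0.4]
width: 1.002
```

Request:
play_rows:
  motion:
    - [[0, 0, 0.1], [0, 0, 0]]
    - [[0, 0, 0.25], [0, 0, 0]]
    - [[0, 0, 0.4], [0, 0, 0]]
    - [[0, 0, 0.4], [0, 0, 0]]
    - [[0, 0, 0.4], [0, 0, 0]]

```text
time: 14.7
tool_pos: [0.5712, 0.1397, 0.2996]
tcp_rot: [-0.89, -1.609, 1.609]
wrist_force: [-0.1, -0.3, -0.0]
width: 1.002
```

Run:
```python
from h import *
st,im,d=snap("wrist","w6");print(st["time"],st["tool_pos"],st["width"],st["wrist_force"])
P=np.load("pics/w6.npz")["P"]
C=np.array([.571,.1397]);r=np.hypot(P[...,0]-C[0],P[...,1]-C[1])
k=(r<.041)&(r>.03)&(P[...,2]>.115)&(P[...,2]<.15);print("flange top z",np.percentile(P[k][:,2],[5,25,50,75,95]).round(4))
k=(r>.06)&(r<.11)&(P[...,2]>.09)&(P[...,2]<.11);print("lid z",np.median(P[k][:,2]))
blue=(im[...,2]>im[...,0]*1.6)&(im[...,2]>40);k=blue&(r<.03);print("hub top",np.percentile(P[k][:,2],[90,97]))
k=(im[...,0]>120)&(im[...,1]<60)&(abs(P[...,2]-.173)<.006);print("latchgrip",k.sum(),P[k].mean(0),cv2.minAreaRect(P[k][:,:2].astype(np.float32)*1000))
```

```text
14.7 [0.57115265 0.1397271  0.29962941] 1.0023614272901702 [-0.14574684 -0.34427924 -0.02595464]
flange top z [0.1327 0.1334 0.1339 0.1344 0.1351]
lid z 0.10096151392428412
hub top [0.18679231 0.18722497]
latchgrip 431 [0.47732513 0.14279502 0.17340425] ((477.3325500488281, 142.81285095214844), (13.292383193969727, 17.235639572143555), 88.2313003540039)
```

View pics/w6.png

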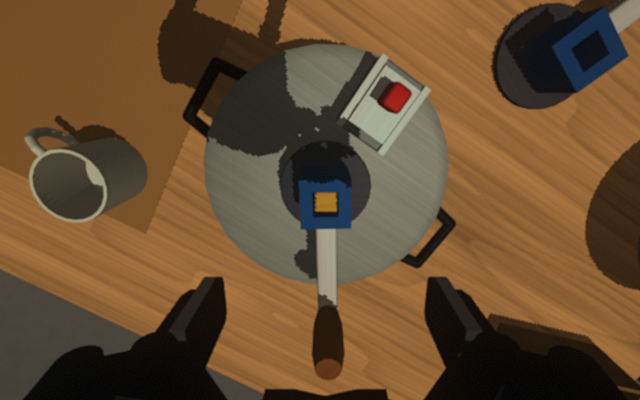

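The crank is home: flange top ≈0.133–0.134 (expected 0.133), hub top 0.186, shaft visible in the bore at (325,203), arm well away from the latch at (395,97). Checking the latch surroundings, then moving above it.

Run:
```python
import numpy as np
P=np.load("pics/w1.npz")["P"]
for y in np.arange(.100,.186,.005):
    k=(abs(P[...,1]-y)<.0025)&(P[...,0]>.45)&(P[...,0]<.53)
    print(round(y,3),np.percentile(P[k][:,2],[5,50,95,99.5]).round(3), P[k&(P[...,2]>.125)][:,0].min().round(3) if (k&(P[...,2]>.125)).any() else '',P[k&(P[...,2]>.125)][:,0].max().round(3) if (k&(P[...,2]>.125)).any() else '')
```

```text
0.1 [0.098 0.101 0.102 0.103]  
0.105 [0.098 0.101 0.102 0.103]  
0.11 [0.098 0.101 0.102 0.103]  
0.115 [0.098 0.101 0.102 0.139] 0.512 0.518
0.12 [0.101 0.139 0.14  0.141] 0.452 0.518
0.125 [0.101 0.139 0.142 0.143] 0.453 0.518
0.13 [0.102 0.141 0.143 0.144] 0.453 0.518
0.135 [0.134 0.455 0.455 0.455] 0.453 0.519
0.14 [0.101 0.142 0.174 0.175] 0.453 0.519
0.145 [0.102 0.142 0.174 0.175] 0.453 0.519
0.15 [0.101 0.141 0.173 0.174] 0.454 0.519
0.155 [0.101 0.141 0.143 0.143] 0.454 0.519
0.16 [0.102 0.14  0.143 0.143] 0.454 0.519
0.165 [0.101 0.139 0.14  0.141] 0.454 0.52
0.17 [0.1   0.101 0.139 0.14 ] 0.454 0.484
0.175 [0.099 0.101 0.102 0.103]  
0.18 [0.098 0.101 0.102 0.103]  
0.185 [0.098 0.101 0.102 0.103]
```

Request:
play_rows:
  motion:
    - [[-0.1, 0.004, -0.05], [0, 0, -0.2]]
    - [[-0.2, 0.0075, -0.1], [0, 0, -0.4]]
    - [[-0.2345, 0.0075, -0.2], [0, 0, -0.6]]
    - [[-0.2345, 0.0075, -0.225], [0, 0, -0.753]]
    - [[-0.2345, 0.0075, -0.225], [0, 0, -0.753]]
    - [[-0.2345, 0.0075, -0.225], [0, 0, -0.753]]

```text
time: 15.5
tool_pos: [0.4774, 0.1427, 0.2093]
tcp_rot: [-1.222, -1.187, 1.189]
wrist_force: [0.3, 0.2, -0.2]
width: 1.002
```

Request:
play_rows:
  motion:
    - [[0, 0, -0.05], [0, 0, 0]]
    - [[0, 0, -0.11], [0, 0, 0]]
    - [[0, 0, -0.152], [0, 0, 0]]
    - [[0, 0, -0.152], [0, 0, 0]]
    - [[0, 0, -0.152], [0, 0, 0]]

```text
time: 16.12
tool_pos: [0.4782, 0.1429, 0.1497]
tcp_rot: [-1.224, -1.188, 1.186]
wrist_force: [0.7, 0.4, 0.5]
width: 0.998
```

Request:
play_rows:
  motion:
    - [[0, 0, 0], [0, 0, 0]]
    - [[0, 0, 0], [0, 0, 0]]
    - [[0, 0, 0], [0, 0, 0]]
    - [[0, 0, 0], [0, 0, 0]]
    - [[0, 0, 0], [0, 0, 0]]
    - [[0, 0, 0], [0, 0, 0]]
    - [[0, 0, 0], [0, 0, 0]]
    - [[0, 0, 0], [0, 0, 0]]
  gripper: 1
  squeeze: 40

```text
time: 17.12
tool_pos: [0.4776, 0.143, 0.1492]
tcp_rot: [-1.223, -1.187, 1.186]
wrist_force: [-1.6, 1.6, 4.0]
width: 0.18
```

Request:
play_rows:
  motion:
    - [[0.012, 0, 0], [0, 0, 0]]
    - [[0.024, -0.001, 0], [0, 0, 0]]
    - [[0.036, -0.001, 0], [0, 0, 0]]
    - [[0.048, -0.001, 0], [0, 0, 0]]
    - [[0.06, -0.002, 0], [0, 0, 0]]
    - [[0.066, -0.002, 0], [0, 0, 0]]
    - [[0.066, -0.002, 0], [0, 0, 0]]

```text
time: 18.0
tool_pos: [0.5043, 0.142, 0.1492]
tcp_rot: [-1.224, -1.187, 1.186]
wrist_force: [-1.1, 2.1, 4.3]
width: 0.179
```

Request:
play_rows:
  motion:
    - [[0.004, 0, 0], [0, 0, 0]]
    - [[0.007, 0, 0], [0, 0, 0]]
    - [[0.007, 0, 0], [0, 0, 0]]

```text
time: 18.38
tool_pos: [0.5066, 0.142, 0.1492]
tcp_rot: [-1.223, -1.186, 1.187]
wrist_force: [-2.4, 0.3, 6.2]
width: 0.18
```

Request:
play_rows:
  motion:
    - [[0.004, 0, 0], [0, 0, 0]]
    - [[0.006, 0, 0], [0, 0, 0]]
    - [[0.006, 0, 0], [0, 0, 0]]

```text
time: 18.75
tool_pos: [0.5067, 0.142, 0.1492]
tcp_rot: [-1.22, -1.183, 1.189]
wrist_force: [-9.0, 1.4, 11.4]
width: 0.176
```

Request:
play_rows:
  motion:
    - [[0.005, 0, 0], [0, 0, 0]]
    - [[0.005, 0, 0], [0, 0, 0]]

```text
time: 19.0
tool_pos: [0.5068, 0.142, 0.1492]
tcp_rot: [-1.217, -1.179, 1.191]
wrist_force: [-15.1, 1.2, 16.0]
width: 0.178
```

Request:
play_rows:
  motion:
    - [[-0.004, 0, 0], [0, 0, 0]]
    - [[-0.008, 0, 0], [0, 0, 0]]
    - [[-0.008, 0, 0], [0, 0, 0]]
    - [[-0.008, 0, 0], [0, 0, 0]]
    - [[-0.008, 0, 0], [0, 0, 0]]
    - [[-0.008, 0, 0], [0, 0, 0]]
    - [[-0.008, 0, 0], [0, 0, 0]]
  gripper: 0

```text
time: 19.88
tool_pos: [0.5079, 0.142, 0.1489]
tcp_rot: [-1.224, -1.187, 1.187]
wrist_force: [0.5, 0.7, -0.2]
width: 1.004
```

Request:
play_rows:
  motion:
    - [[0, 0, 0.1], [0, 0, 0]]
    - [[0, 0, 0.25], [0, 0, 0]]
    - [[0, 0, 0.38], [0, 0, 0]]
    - [[0, 0, 0.38], [0, 0, 0]]
    - [[0, 0, 0.38], [0, 0, 0]]

```text
time: 20.5
tool_pos: [0.5076, 0.1419, 0.3006]
tcp_rot: [-1.223, -1.187, 1.187]
wrist_force: [0.7, -0.1, -0.3]
width: 1.0
```

Run:
```python
from h import *
st,im,d=snap("wrist","w7");print(st["time"],st["tool_pos"],st["width"],st["wrist_force"])
P=np.load("pics/w7.npz")["P"]
C=np.array([.571,.1397]);r=np.hypot(P[...,0]-C[0],P[...,1]-C[1])
k=(r<.041)&(r>.03)&(P[...,0]>.571)&(P[...,2]>.115)&(P[...,2]<.15);print("flange top z",np.percentile(P[k][:,2],[5,50,95]).round(4))
k=(im[...,0]>120)&(im[...,1]<60)&(abs(P[...,2]-.173)<.004);print("latchgrip",k.sum(),P[k].mean(0),cv2.minAreaRect(P[k][:,:2].astype(np.float32)*1000))
k=(abs(P[...,2]-.1415)<.003)&(abs(P[...,1]-.141)<.012)&(P[...,0]<.56);print("tip x",np.percentile(P[k][:,0],[50,99,99.8]))
snap("scene","s7");snap("top","t7")
a=cv2.imread("pics/s7.png");b=cv2.imread("pics/top0.png")
```

```text
20.5 [0.50764919 0.14189955 0.30056203] 1.0002652397080143 [ 0.72752919 -0.07276677 -0.30354154]
flange top z [0.1327 0.1339 0.1351]
latchgrip 17 [0.51355183 0.14056083 0.17305465] ((513.3497924804688, 141.6181640625), (12.229307174682617, 2.217130422592163), 87.89435577392578)
tip x [0.52231478 0.55326422 0.55457712][ WARN:0@5.331] global loadsave.cpp:275 findDecoder imread_('pics/top0.png'): can't open/read file: check file path/integrity
```

View pics/w7.png

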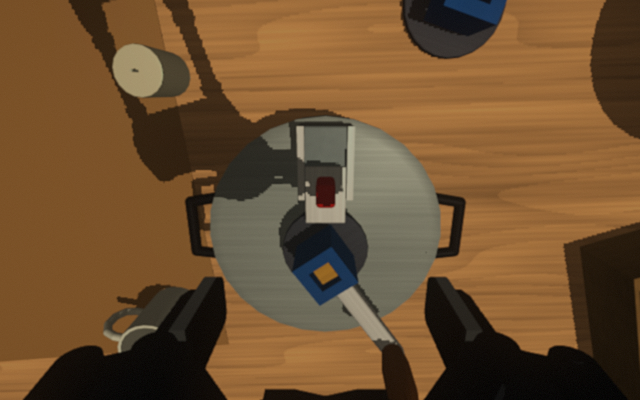

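View pics/s7.png

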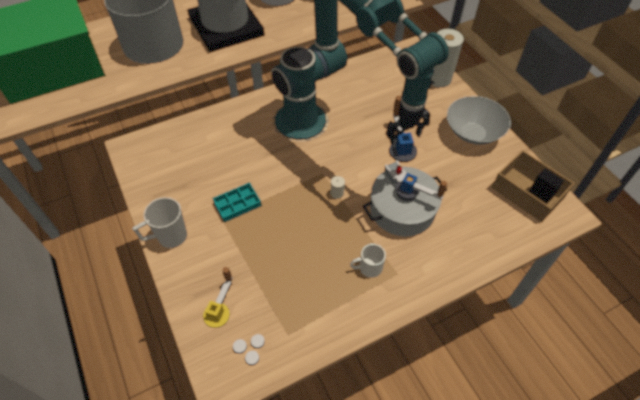

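Run:
```python
from h import *
z=np.load("pics/w7.npz");im=z["im"].astype(int);P=z["P"]
k=(im[...,0]>2*im[...,2])&(im[...,0]>2.5*im[...,1])&(abs(P[...,2]-.1735)<.003)&(P[...,0]<.54);print("grip",k.sum(),P[k].mean(0),cv2.minAreaRect(P[k][:,:2].astype(np.float32)*1000))
k=(abs(P[...,2]-.1415)<.002)&(abs(P[...,1]-.141)<.014)&(im.min(-1)>90)&(P[...,0]<.56);print("tip",np.percentile(P[k][:,0],[95,99]),P[k][:,0].max(),P[k][:,2].mean())
```

```text
grip 381 [0.50503657 0.14150892 0.17315684] ((505.32171630859375, 141.33828735351562), (14.445100784301758, 18.435962677001953), 85.99327850341797)
tip [0.53937088 0.54015207] 0.5405741303617055 0.1414744751737931
```

Run:
```python
from h import *
print(bot.finish_job())
```

```text
the job is handed in; nothing more can be done
None
```

The small blue crank is on the pot's square shaft, foot fully home on the collar, wooden grip up. The latch is slid over its foot to the end stop, and I handed the job in at about 21 s. The shaft stood at about 32°, so the arm points roughly 34° off the pot's +x, well clear of the latch.

Last checks:
- **Seating:** the flange top measured 0.134 m against 0.133 m nominal. The lid read about 1 mm high in the same camera, which accounts for the difference.
- **Latch:** its tip is 31 mm from the shaft's axis and the red grip about 66 mm, against 31 and 65 mm when closed. It stopped moving under about 15 N of push.
- **Release:** the gripper is open and about 0.15 m above where it let go of the latch, touching nothing.
- **Bystanders:** the candle, mould and mug look unmoved in the final scene picture; I did not measure their positions.

One check disagreed: a first reading of the tongue's tip gave 0.555 m because points on the hub were mixed in. Limited to the bright tongue surface it gave 0.540 m, which is right for a closed latch.

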